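Take the snap-in battery cover off the door-entry hub

TASK

The white door-entry hub needs new batteries, so take its grey battery cover off: press the orange release tab in towards the hub until that end of the cover springs up, then swing that end up by the blue rib, to 30 degrees or a little more, before drawing the other end out from under the lip. Set the cover down, not dropped, flat with its rib upward and centred on the round cork mat. Do not force the hub or the cover, and do not disturb the coin dish, the tumbler or the car fob.

Things in the scene. Friction and masses are not known exactly. Their poses are not given: they have to be found in the camera images.
- hub: white plastic box with a battery bay in its top, fixed to the credenza: x from -78 to +66 mm, 120 wide (y), side walls 71 high. Origin on its underside below the middle of the shut cover; x points to the latch end with the orange tab, z up. The shut cover lies on ledges (x = -48 to 59) between the side walls (1.5 mm gap each side), its underside 66, its top 70 mm up
- hub_lip (a point): middle of the lower edge of the grey lip bar (top 78 mm up), at (-50, 0, 72) mm in the hub's frame. The lip covers the last 8 mm of the shut cover's -x end (its tongue) with 2 mm play; below the tongue the bay is open, 20 mm deep, so the tongue dips as the other end swings up. The cover swings about a line through about this point along the hub's y
- tab (a joint): orange rocker tab on the hub's +x end, hinged along the hub's y at x = 70, z = 50 mm. 0 = at rest, its nose reaching 4 mm over the cover's end. Pressing its round bar towards the hub (-x) swings the nose off outward: at about 0.25 rad (bar in 7 mm) the cover is free, 0.36 is the stop (bar in 11 mm). Its spring takes 2.5 N at first, 6 N at the stop, and returns it when let go
- tab_bar (a point): outermost point of the tab's round press bar (16 thick, 36 long along the hub's y), at rest at (94, 0, 23) mm in the hub's frame. The bar stands out farthest, with free space below and beyond it; the tab's upright part, 72 mm out, reaches 75 mm up
- cover: loose grey plate 116 x 67 x 4 mm, about 60 g, with a blue rib on its flat top; flat underside. Origin at the middle of its underside, x along it to the latch end, z out of its top. Shut: origin at (0, 0, 66) mm in the hub's frame, same axes. Once unlatched, a spring plate (1 to 2 N) lifts its latch end about 14 mm, to a slope of about 0.16 rad, and holds it there
- cover_rib (a point): centre of the blue grip rib, 12 mm above the cover's underside, at (20, 0, 12) mm in the cover's frame; the rib is 40 long (x), 10 thick (y), 16 high and starts on the plate's top at 4 mm
- cover_tongue (a point): middle of the cover's -x end, at (-58, 0, 2) mm in the cover's frame; the last 8 mm of the plate before it lie under the hub's lip
- mat: round cork mat, 200 across and 5 thick, fixed, to the left or right of the hub; origin at the centre of its underside
- dish: loose aluminium coin dish, 124 across, 22 high; origin at the centre of its underside; to be left alone
- tumbler: loose green glass tumbler, 76 across, 100 high; origin at the centre of its underside; to be left alone
- fob: loose black car fob, 66 x 36 x 14 mm; origin at the centre of its underside; to be left alone
Not all that is in view belongs to the job. Of the things like the cover, leave any that is pink, purple or yellow; of the rest the larger one is meant.

How it is judged:
By the outcome, as a careful person would: the job done as asked, in the order asked, and still so for the second after the job is handed in, with the robot touching nothing.
It also fails if it takes over 48 s, if anything falls off the work surface, if the arm or the gripper's body presses on something with over 40 N, if the wrist force passes 120 N, or if a joint passes its speed limit or range.

ROBOT

A 7-joint arm with a two-finger parallel gripper is mounted at the origin on the work surface. World frame = base frame: x ahead of the robot, y to its left, z up, the work surface at z = 0. Lengths are in m, angles in rad, forces in N, time in s.
With the tool pointing down it reaches from about 0.4 to 0.85 m from the base axis. Payload 4.5 kg.
Tool frame: the origin (TCP) lies between the finger pads; the fingertips stand 19 mm ahead of it and the grasp point (between the pads) is the TCP (r.tips_ahead is the distance from the TCP to the fingertips, in m); z points along the fingers, y is the line along which they close (so a half turn about z gives the same grasp; the last joint's range is limited). The gripper opens to 88 mm and grips with 3 to 60 N. Pads are 18 mm wide; open, the fingers measure 123 mm over their backs; the gripper's body (75 mm by 187 mm) begins 45 mm behind the grasp point.
Start: joints at [1.317, 0.689, -0.195, 1.565, 0.157, 0.902, -0.215], TCP at [0.177, -0.599, 0.258] pointing down, gripper open.
Joint ranges: [-3.01, 3.01], [-0.46, 2.08], [-1.47, 1.51], [0.13, 2.56], [-1, 4.14], [0.04, 2.09], [-2.66, 2.66]. Speed limits (rad/s): [2.57, 2.57, 3.14, 3.14, 3.14, 3.14, 3.14].

INTERFACE

Orientations are given as a unit quaternion [x, y, z, w].
In Python, from plant import r, cams, models gives the robot as it stands. The module is installed in compiled form; this text tells all that it offers.
- The arm moves only by the tool jog_arm, never from a script. Its arguments are lists of equal length, an entry for each row: "turn": the turn, a rotation vector about the tool's x, y, z in rad, a list of three; "translation": the shift along the tool's x, y, z in m, a list of three; "grip": the closure, from 0 (fully open) to 1 (shut). In form: {"turn": [[ax, ay, az], ...], "translation": [[tx, ty, tz], ...], "grip": [grip, ...]}. A call has 1 to 20 rows; each row is the pose to reach, as a shift and turn from the pose commanded when the call began, along the tool's axes at that moment; what a row does not reach only later rows make up. A row lasts 1/8 s, in which the tool goes at most 62.5 mm and 10.7 degrees, less where a joint would pass 70% of its speed; a pose out of reach is approached as far as the arm can. A call with a gripper value outside its range is refused whole. The fingers move at their own pace and stop on an object; "force" is the grip in N (left out, the last holds). Time passes only in rows, so rows that repeat a pose let the fingers close. It gives the time, the measured TCP pose, the force, the opening and the grip force at its end, in the units of the state.
- r.get_state(): the state, without advancing time (a new reading comes with each control period).
- cams.snapshot(name): name is "scene" or "side" or "wrist"; returns the picture (400x640x3 uint8, red, green, blue); there is no depth.
- cams.camera_params(name): a dict with "fx", "fy", "cx", "cy" (pixels), "eye" and "orientation" of the camera in the world. Camera axes: x right, y up, looking along -z (the intrinsics and any distortion apply to the point x, -y, -z); pixel columns grow to the right and rows downward; lengths in m; the calibration is good to about 2 mm. A picture is of the moment at which its call begins: read the wrist's pose just before it. camera_params takes no time and is no camera call; for the wrist camera it gives the pose at the moment of the call.
- r.finish_job(): hands the job in; it is judged then, once.
Trained networks look in the newest picture that a camera, given by its name, has taken for a name from the list of things; names that differ only in an ending like _2 or _b are one class to them, and where a whole thing is asked for, a point or a joint stands for the part that bears it (a point fixed in the world has none). Each returns a list of dicts, best first, with "p" (0 to 1); they miss things now and then, are a little off and sometimes report something else, mostly with a low value. They report only what shows in the picture. A call takes as long as a camera call. They do not tell look-alikes from the thing itself.
- models.find_in(camera, name): "position" ([x, y, z] in m, in world coordinates, good to about 4 mm: the middle of the surface that is visible of it).
- models.masks_of(camera, name): "pixels" (400x640 bool, what is visible of it).
- models.place_of(camera, name): "position" ([x, y, z] in m, in world coordinates, good to about 4 mm: a listed point, or the origin of a listed thing).
The state is a dict: "clock": time; "q": joint angles; "qd": joint speeds; "joint_torque": joint torques, N m; "tool_pos": TCP position; "eef_rot": TCP orientation; "contact_force": force on the tool from outside, world axes, zero at the start; "moment": the same for the moment, N m; "opening": opening from 0.0 (shut) to 1.0 (fully open); "finger_force": force on a finger pad.
Only numpy, scipy, OpenCV 4.12 (cv2) and the standard library are available. Lean on these libraries where they do the work, as an engineer would, in place of code of your own. Each camera call takes 0.05 s, during which the arm holds its last target. There are 200 camera calls.

## Working session

There is one attempt and no reset: what is moved stays moved. The work goes in short steps, Python scripts to look and compute and a tool call to move; the robot and the scene stay as the last step left them, time stands still between calls to the robot, and variables do not carry over. Pictures are saved under pics/ and viewed, at most 13 in all, crops included, and the job is handed in when it is done.

Besides the shell and the picture viewer there is one more tool, called as a command line: name --argument value ..., lists and objects as JSON in quotes. jog_arm: Moves the arm, as the interface text tells. Its arguments: {"type":"object","properties":{"turn":{"type":"array"},"translation":{"type":"array"},"grip":{"type":"array"},"force":{"type":"number"}},"required":["turn","translation","grip"]}

```bash
mkdir -p pics
cat > h.py <<'E'
import numpy as np, cv2
from plant import r,cams,models
from scipy.spatial.transform import Rotation as R
def snap(c,n):
    im=cams.snapshot(c); cv2.imwrite(f'pics/{n}.png',im[:,:,::-1]); return im
def px(c,p):
    k=cams.camera_params(c); q=R.from_quat(k['orientation']).inv().apply(np.array(p)-k['eye'])
    return np.array([k['cx']+k['fx']*q[0]/-q[2], k['cy']+k['fy']*-q[1]/-q[2]]).round(0)
E
python3 - <<'E'
from h import *
print(cams.camera_params('scene'))
for c in ['scene','side']:
    snap(c,c+'0')
    for n in ['hub','hub_lip','tab_bar','cover','cover_rib','cover_tongue','mat','dish','tumbler','fob']:
        for d in models.place_of(c,n)[:3]: print(c,n,round(d['p'],2),np.round(d['position'],3),px(c,d['position']))
s=r.get_state();print(s['clock'],s['tool_pos'],s['eef_rot'])
a=cv2.imread('pics/scene0.png');b=cv2.imread('pics/side0.png')
E
```

```text
{'fx': 439.0202165872743, 'fy': 439.0202165872743, 'cx': 318.4655586081258, 'cy': 200.92639671399795, 'eye': array([1.41519681, 0.05076368, 0.81201597]), 'orientation': array([0.30002716, 0.30209856, 0.65961744, 0.61937468])}
scene hub 0.73 [0.529 0.052 0.   ] [330. 224.]
scene hub 0.61 [0.528 0.05  0.066] [330. 205.]
scene hub_lip 0.67 [0.481 0.065 0.074] [336. 192.]
scene hub_lip 0.51 [ 0.412  0.304 -0.001] [417. 201.]
scene hub_lip 0.21 [0.636 0.286 0.002] [421. 256.]
scene tab_bar 0.76 [0.618 0.027 0.021] [319. 241.]
scene cover 0.83 [ 0.732  0.109 -0.001] [351. 283.]
scene cover 0.77 [ 0.484 -0.102 -0.004] [276. 211.]
scene cover 0.75 [0.526 0.049 0.063] [329. 205.]
scene cover_rib 0.71 [0.544 0.046 0.077] [328. 206.]
scene cover_rib 0.71 [ 0.677 -0.079  0.013] [275. 257.]
scene cover_rib 0.68 [0.711 0.092 0.008] [344. 273.]
scene cover_tongue 0.98 [0.475 0.062 0.07 ] [335. 191.]
scene cover_tongue 0.93 [0.77  0.147 0.002] [367. 296.]
scene cover_tongue 0.64 [ 0.523 -0.074  0.004] [284. 219.]
scene mat 0.95 [ 0.416 -0.321 -0.002] [205. 192.]
scene dish 0.55 [0.413 0.304 0.001] [
[... 495 characters left out ...]
  0.001] [351. 203.]
side cover 0.78 [ 0.704 -0.083 -0.001] [283. 192.]
side cover_rib 0.86 [ 0.474 -0.112  0.01 ] [357. 200.]
side cover_rib 0.75 [0.361 0.086 0.011] [376. 261.]
side cover_rib 0.75 [0.713 0.091 0.012] [257. 229.]
side cover_tongue 0.96 [0.77  0.146 0.004] [231. 241.]
side cover_tongue 0.94 [0.472 0.064 0.07 ] [340. 231.]
side cover_tongue 0.88 [ 0.761 -0.092  0.002] [268. 185.]
side mat 0.83 [ 0.416 -0.32   0.002] [391. 162.]
side dish 0.68 [0.412 0.304 0.   ] [334. 328.]
side tumbler 0.83 [ 0.638  0.29  -0.004] [252. 298.]
side fob 0.75 [ 0.638 -0.301 -0.001] [326. 152.]
1.1 [ 0.17742126 -0.59928384  0.25773411] [9.89664966e-01 1.43398936e-01 3.21336199e-06 5.73185091e-06]
```

View pics/scene0.png

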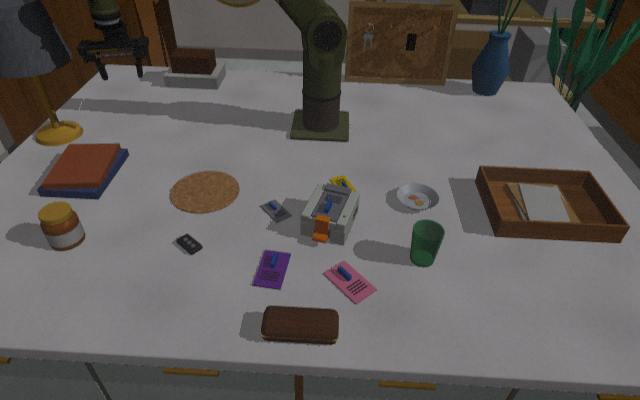

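View pics/side0.png

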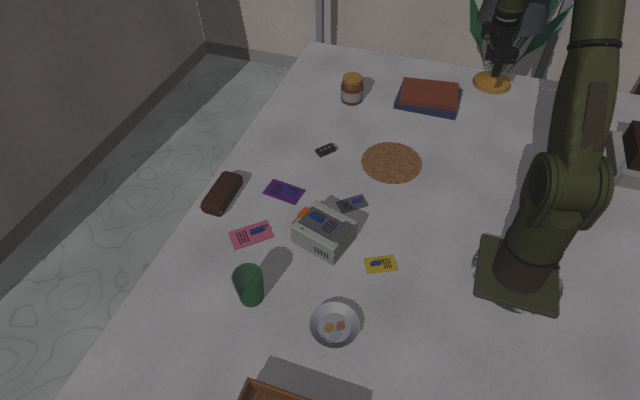

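The scene picture shows the hub at (330,210) with its orange tab at (321,230). These could be taken for the cover:
- Plate in the hub at (328,205): grey, with a blue rib. This is the one I choose.
- Small grey plate at (275,211).
- Purple plate at (273,268).
- Pink plate at (350,282).
- Yellow plate at (343,184).

The side picture agrees, with the hub at (323,232) and the small grey plate at (351,203).

```bash
cat >> h.py <<'E'
P={'hub':(0,0,0),'hub_lip':(-50,0,72),'tab_bar':(94,0,23),'cover':(0,0,66),'cover_rib':(20,0,78),'cover_tongue':(-58,0,68)}
def fit(obs):  # obs: list of (name,pos); planar yaw+xy fit
    from scipy.optimize import least_squares
    f=lambda v:np.concatenate([(R.from_euler('z',v[2]).apply(np.array(P[n])/1e3)+[v[0],v[1],0]-p) for n,p in obs])
    s=least_squares(f,[.528,.049,-.27],loss='soft_l1',f_scale=.004); return s.x,np.abs(s.fun).max()
def near(c,names,h=(.5275,.049,-.27),tol=.02):
    o=[]
    for n in names:
        t=R.from_euler('z',h[2]).apply(np.array(P[n])/1e3)+[h[0],h[1],0]
        for d in models.place_of(c,n):
            if np.linalg.norm(d['position']-t)<tol: o.append((n,np.array(d['position'])));break
    return o
def goal(h,tcp,tilt,flip=0,q=None):
    """tcp mm in hub frame; tool z tilted by tilt about hub y (fingers towards -x for +tilt). prints jog"""
    s=r.get_state(); Rh=R.from_euler('z',h[2]); p=Rh.apply(np.array(tcp)/1e3)+[h[0],h[1],0]
    z=np.array([-np.sin(tilt),0,-np.cos(tilt)]); x=np.array([np.cos(tilt),0,-np.sin(tilt)])
    if flip: x=-x
    Rt=Rh*R.from_matrix(np.array([x,np.cross(z,x),z]).T)
    R0=R.from_quat(s['eef_rot'])
    return R0.inv().apply(p-s['tool_pos']).round(4),(R0.inv()*Rt).as_rotvec().round(4)
E
python3 - <<'E'
from h import *
o=[]
for c in ['scene','side']:
    im=snap(c,c+'1'); o+=near(c,P)
    if c=='scene': cv2.imwrite('pics/crop.png',cv2.resize(im[160:310,240:400,::-1],None,fx=4,fy=4,interpolation=cv2.INTER_CUBIC))
h,e=fit(o);print(h,e,len(o))
k=cams.camera_params('wrist');s=r.get_state();R0=R.from_quat(s['eef_rot'])
print('cam in tool',R0.inv().apply(k['eye']-s['tool_pos']))
for f in (0,1): print(goal(h,(150,0,110),.75,f))
E
```

```text
[ 0.52884732  0.0493682  -0.26101728] 0.0043 12
cam in tool [ 7.06426037e-02  1.17771479e-04 -1.27062122e-01]
(array([ 0.6491, -0.444 ,  0.1477]), array([ 0.2058, -0.7307,  0.5226]))
(array([ 0.6491, -0.444 ,  0.1477]), array([ 0.9589,  0.2701, -2.4359]))
```

View pics/crop.png

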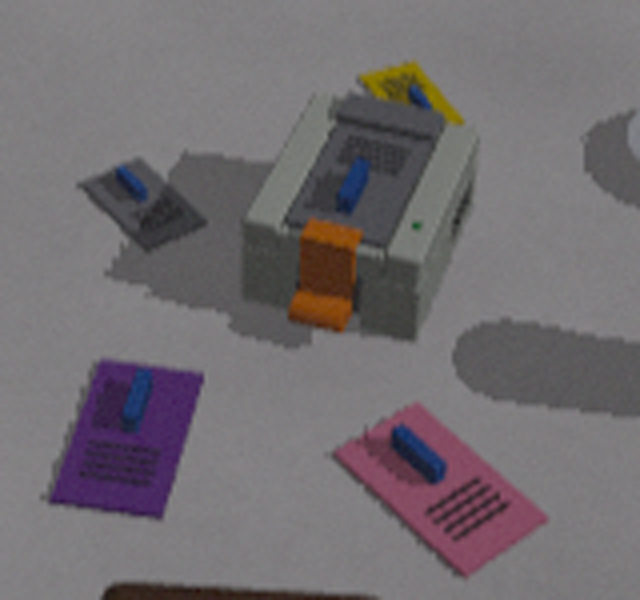

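The crop confirms the choice. The grey cover in the hub at crop (355,190) is larger than the grey plate at (140,205), and the tab's bar is at (320,310). Next I move to a tilted stand-off outside the tab.

jog_arm --turn '[[0.05, -0.18, 0.13], [0.1, -0.36, 0.26], [0.15, -0.54, 0.39], [0.2058, -0.7307, 0.5226], [0.2058, -0.7307, 0.5226], [0.2058, -0.7307, 0.5226], [0.2058, -0.7307, 0.5226], [0.2058, -0.7307, 0.5226], [0.2058, -0.7307, 0.5226], [0.2058, -0.7307, 0.5226], [0.2058, -0.7307, 0.5226], [0.2058, -0.7307, 0.5226], [0.2058, -0.7307, 0.5226], [0.2058, -0.7307, 0.5226], [0.2058, -0.7307, 0.5226], [0.2058, -0.7307, 0.5226], [0.2058, -0.7307, 0.5226], [0.2058, -0.7307, 0.5226]]' --translation '[[0.05, -0.034, 0], [0.1, -0.068, 0], [0.15, -0.1, 0], [0.2, -0.137, 0], [0.25, -0.171, 0.0], [0.3, -0.205, 0.02], [0.35, -0.24, 0.03], [0.4, -0.274, 0.04], [0.45, -0.308, 0.06], [0.5, -0.342, 0.07], [0.55, -0.376, 0.09], [0.6, -0.41, 0.11], [0.649, -0.444, 0.13], [0.649, -0.444, 0.148], [0.649, -0.444, 0.148], [0.649, -0.444, 0.148], [0.649, -0.444, 0.148], [0.649, -0.444, 0.148]]' --grip '[1, 1, 1, 1, 1, 1, 1, 1, 1, 1, 1, 1, 1, 1, 1, 1, 1, 1]' --force 20

```text
clock: 4.05
tool_pos: [0.674, 0.0098, 0.111]
eef_rot: [0.923, -0.122, -0.362, -0.048]
contact_force: [0.8, -0.2, -0.1]
opening: 0.002
finger_force: 0.0
```

Run:
```python
from h import *
o=[]
for c in ['wrist','scene','side']:
    snap(c,c+'2'); x=near(c,P); o+=x
    if c=='wrist':
        for n,p in x: print(n,p.round(4))
h,e=fit(o);print(h,e,len(o))
print(r.get_state()['q'].round(2))
for k in (15,0,-10): print(goal(h,(104.4+k*.682,0,42.8+k*.732),.75))
```

```text
hub [0.5272 0.0515 0.003 ]
tab_bar [0.617  0.0267 0.0232]
[ 0.52785923  0.04999559 -0.27450152] 0.006151055126537394 13
[-0.01  1.38  0.06  0.55 -0.24  1.94 -1.82]
(array([0.0114, 0.0012, 0.0658]), array([ 0.0091, -0.0001,  0.0099]))
(array([0.0114, 0.001 , 0.0808]), array([ 0.0091, -0.0001,  0.0099]))
(array([0.0114, 0.0009, 0.0908]), array([ 0.0091, -0.0001,  0.0099]))
```

View pics/wrist2.png

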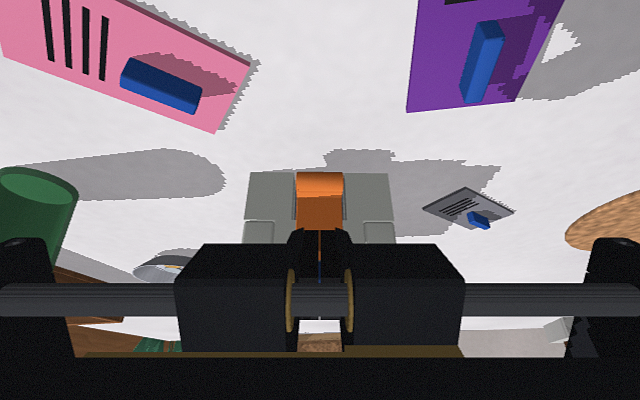

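The wrist view shows the orange bar at (320,187) in line with the closed fingers at column 318. I approach it first, then press.

jog_arm --turn '[[0, 0, 0.005], [0, 0, 0.005], [0, 0, 0.005], [0, 0, 0.005]]' --translation '[[0.011, 0.001, 0.03], [0.011, 0.001, 0.06], [0.011, 0.001, 0.072], [0.011, 0.001, 0.072]]' --grip '[1, 1, 1, 1]'

```text
clock: 5.6
tool_pos: [0.6331, 0.0205, 0.0492]
eef_rot: [0.922, -0.123, -0.364, -0.047]
contact_force: [-0.4, 0.3, -0.1]
opening: 0.001
finger_force: 0.0
```

jog_arm --turn '[[0, 0, 0], [0, 0, 0], [0, 0, 0], [0, 0, 0], [0, 0, 0], [0, 0, 0]]' --translation '[[0, 0, 0.003], [0, 0, 0.006], [0, 0, 0.009], [0, 0, 0.012], [0, 0, 0.0145], [0, 0, 0.0145]]' --grip '[1, 1, 1, 1, 1, 1]'

```text
clock: 6.35
tool_pos: [0.6242, 0.0229, 0.0396]
eef_rot: [0.922, -0.123, -0.363, -0.047]
contact_force: [0.7, -0.8, 5.8]
opening: 0.008
finger_force: 2.3
```

jog_arm --turn '[[0, 0, 0], [0, 0, 0], [0, 0, 0], [0, 0, 0]]' --translation '[[-0.001, 0, 0.0015], [-0.001, 0, 0.003], [-0.0015, 0, 0.0045], [-0.0015, 0, 0.0045]]' --grip '[1, 1, 1, 1]'

```text
clock: 6.85
tool_pos: [0.6207, 0.0239, 0.0376]
eef_rot: [0.922, -0.123, -0.363, -0.047]
contact_force: [1.6, -0.8, 7.4]
opening: 0.004
finger_force: 3.5
```

Run:
```python
from h import *
a=snap('scene','s3');b=snap('side','d3')
f=lambda i,x,y:cv2.resize(i[y:y+90,x:x+100,::-1],None,fx=4,fy=4,interpolation=cv2.INTER_CUBIC)
cv2.imwrite('pics/c3.png',np.hstack([f(a,280,160),f(b,270,180)]))
for c in ['scene','side']:
  for n in ['cover_rib','cover','tab_bar']:
    for n,p in near(c,[n],tol=.03): print(c,n,p.round(4))
```

```text
scene cover_rib [0.5422 0.0456 0.0909]
scene cover [0.5268 0.0501 0.0754]
side cover_rib [0.5499 0.043  0.0887]
side cover [0.5297 0.0479 0.0734]
side tab_bar [0.6109 0.0278 0.0155]
```

View pics/c3.png

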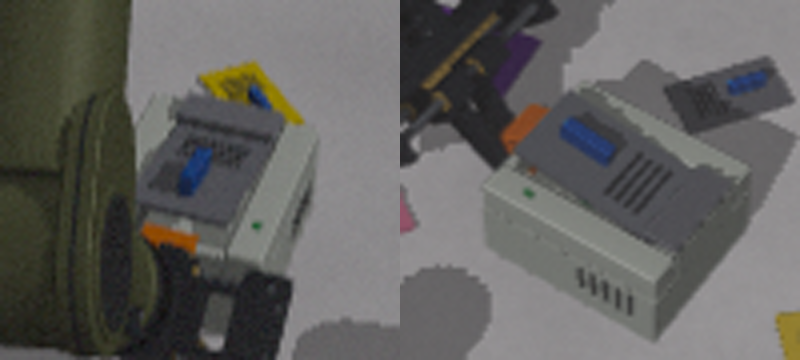

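The crops show the cover's latch end sprung up clear of the orange tab, with the rib at about (195,170) in the left crop and (585,138) in the right one. Its height of about 0.09 m matches a slope of 0.16 rad. I back off and rise.

jog_arm --turn '[[0, 0, 0], [0, 0, 0], [0, 0, 0], [0, 0, 0], [0, 0, 0]]' --translation '[[0, 0, -0.01], [0, 0, -0.04], [0, 0, -0.08], [0, 0, -0.13], [0, 0, -0.13]]' --grip '[1, 1, 1, 0.6, 0.5]'

```text
clock: 7.88
tool_pos: [0.6982, 0.001, 0.1315]
eef_rot: [0.925, -0.124, -0.355, -0.048]
contact_force: [-0.4, 0.6, -0.7]
opening: 0.211
finger_force: 0.0
```

Run:
```python
from h import *
o=[]
for c in ['scene','side']:
  cams.snapshot(c)
  o+=near(c,['hub','hub_lip','tab_bar'])
  for n,p in near(c,['cover_rib','cover'],tol=.03): print(c,n,p.round(4))
h,e=fit(o);print(h,e)
h=(.528,.0498,-.268)
print(R.from_euler('z',h[2]).apply([.0181,0,.0891])+[h[0],h[1],0])
n=np.array([-.159,0,.987])
for d in (75,14.5): print(goal(h,np.array([18.1,0,89.1])+d*n,-.16))
```

```text
scene cover_rib [0.545  0.0429 0.0913]
scene cover [0.5302 0.0524 0.0713]
side cover_rib [0.5483 0.0438 0.0888]
side cover [0.53   0.0449 0.0739]
[ 0.5282904   0.05159921 -0.30514759] 0.0052992084579234836
[0.54545387 0.04500706 0.0891    ]
(array([-0.146 , -0.002 ,  0.0893]), array([0.0022, 0.9017, 0.0012]))
(array([-0.0986, -0.0021,  0.1269]), array([0.0022, 0.9017, 0.0012]))
```

jog_arm --turn '[[0, 0.1, 0], [0, 0.27, 0], [0, 0.45, 0], [0, 0.63, 0], [0, 0.8, 0], [0.002, 0.9, 0.001], [0.002, 0.902, 0.001], [0.002, 0.902, 0.001]]' --translation '[[-0.034, 0, -0.037], [-0.06, 0, -0.02], [-0.09, 0, 0.01], [-0.12, -0.001, 0.05], [-0.146, -0.002, 0.089], [-0.146, -0.002, 0.089], [-0.146, -0.002, 0.089], [-0.146, -0.002, 0.089]]' --grip '[0.5, 0.5, 0.5, 0.5, 0.5, 0.5, 0.5, 0.5]'

```text
clock: 9.48
tool_pos: [0.531, 0.0489, 0.1638]
eef_rot: [0.988, -0.132, 0.079, 0.011]
contact_force: [0.5, 0.8, 0.2]
opening: 0.498
finger_force: 0.0
```

Run:
```python
from h import *
s=r.get_state(); print(s['tool_pos'],s['q'].round(2))
snap('wrist','w4')
for n in ['cover_rib','cover','hub_lip']:
  for n,p in near('wrist',[n],tol=.03): print(n,p.round(4))
h=(.528,.0498,-.268);n=np.array([-.159,0,.987])
print('rib px',px('wrist',R.from_euler('z',h[2]).apply([.0181,0,.0891])+[h[0],h[1],0]))
m=models.masks_of('wrist','cover_rib')
for d in m[:2]:
  v,u=np.nonzero(d['pixels']);print(d['p'],u.min(),u.max(),v.min(),v.max(),np.polyfit(v,u,1))
print(goal(h,np.array([18.1,0,89.1])+14.5*n,-.16))
```

```text
[0.53100651 0.04891898 0.16380597] [-0.32  0.69  0.16  2.08 -0.13  0.24 -1.91]
cover_rib [0.5466 0.0466 0.0913]
cover [0.5285 0.0527 0.0747]
rib px [320. 213.]
0.94 271 368 148 282 [1.43384989e-03 3.18770531e+02]
0.88 128 276 0 83 [  0.60417609 192.36822582]
(array([-0.0019,  0.0003,  0.0607]), array([-0.0006, -0.0017, -0.0004]))
```

View pics/w4.png

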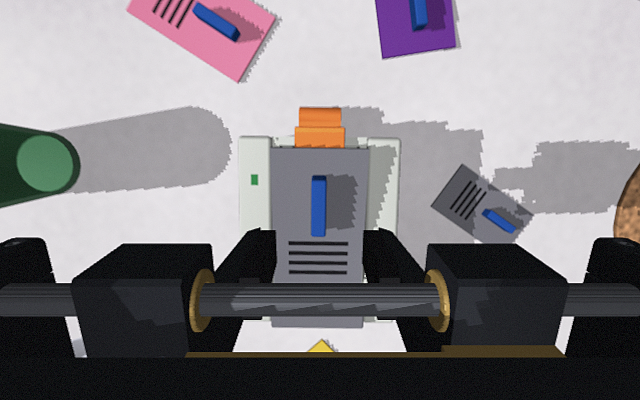

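The wrist view shows the rib at columns 313–326, rows 176–236, centred between the open fingers. The wrist joint q6 is near its lower limit, so I will grip with the tool leaning about 0.41 rad from the plate normal. That leaves room for the swing.

Run:
```python
from h import *
h=(.528,.0498,-.268)
print(goal(h,(21.6+7,0,105.8+29),.25),goal(h,(21.6,0,105.8),.25))
```

```text
(array([0.0158, 0.0003, 0.0317]), array([-7.000e-04, -4.117e-01, -3.000e-04])) (array([0.0042, 0.0003, 0.0592]), array([-7.000e-04, -4.117e-01, -3.000e-04]))
```

jog_arm --turn '[[0, -0.15, 0], [0, -0.3, 0], [0, -0.412, 0], [0, -0.412, 0], [0, -0.412, 0], [0, -0.412, 0], [0, -0.412, 0], [0, -0.412, 0], [0, -0.412, 0]]' --translation '[[0.005, 0, 0.01], [0.01, 0, 0.02], [0.016, 0, 0.032], [0.016, 0, 0.032], [0.012, 0, 0.041], [0.008, 0, 0.05], [0.004, 0, 0.057], [0.004, 0, 0.059], [0.004, 0, 0.059]]' --grip '[0.5, 0.5, 0.5, 0.5, 0.5, 0.5, 0.5, 0.5, 0.5]'

```text
clock: 10.85
tool_pos: [0.5473, 0.0446, 0.1057]
eef_rot: [0.983, -0.132, -0.124, -0.017]
contact_force: [0.5, 1.5, -0.2]
opening: 0.499
finger_force: 0.0
```

jog_arm --turn '[[0, 0, 0], [0, 0, 0], [0, 0, 0], [0, 0, 0], [0, 0, 0], [0, 0, 0]]' --translation '[[0, 0, 0], [0, 0, 0], [0, 0, 0], [0, 0, 0], [0, 0, 0], [0, 0, 0]]' --grip '[0.7, 0.95, 1, 1, 1, 1]' --force 25

```text
clock: 11.6
tool_pos: [0.5473, 0.0445, 0.1057]
eef_rot: [0.983, -0.132, -0.124, -0.017]
contact_force: [-0.2, 0.7, 0.3]
opening: 0.114
finger_force: 25.0
```

Run:
```python
from h import *
s=r.get_state(); print(s['q'].round(2),s['opening'],s['contact_force'].round(1))
h=(.528,.0498,-.268)
R0=R.from_quat(s['eef_rot']);t=R.from_euler('z',-h[2]).apply(s['tool_pos']-[h[0],h[1],0])*1e3;print(t)
zz=R.from_euler('z',-h[2]).apply(R0.apply([0,0,1]));t0=np.arctan2(-zz[0],-zz[2]);print(t0)
pv=np.array([-50,0,72.])
for a in np.linspace(0,.46,9)[1:]:
    print(round(a,3),goal(h,pv+R.from_rotvec([0,-a,0]).apply(t-pv),t0-a))
w=snap('wrist','w5');b=snap('side','d5')
f=lambda i,x,y,k:cv2.resize(i[y:y+90,x:x+100,::-1],None,fx=4,fy=4,interpolation=cv2.INTER_CUBIC)
cv2.imwrite('pics/c5.png',np.hstack([f(b,270,180,4),cv2.resize(w[:,100:500,::-1],(400,360))]))
```

```text
[-0.13  0.9   0.03  1.7  -0.16  0.79 -1.82] 0.11350811509874247 [-0.2  0.7  0.3]
[ 2.00232531e+01 -1.21440108e-03  1.05723303e+02]
0.2510982207168694
0.058 (array([-0.003 , -0.    , -0.0033]), array([-0.0001,  0.0575,  0.0001]))
0.115 (array([-0.0061, -0.    , -0.0065]), array([-1.00e-04,  1.15e-01,  1.00e-04]))
0.173 (array([-0.0095, -0.    , -0.0095]), array([-1.000e-04,  1.725e-01,  1.000e-04]))
0.23 (array([-0.013 , -0.    , -0.0122]), array([-1.0e-04,  2.3e-01,  1.0e-04]))
0.288 (array([-0.0166, -0.    , -0.0148]), array([-1.000e-04,  2.875e-01,  1.000e-04]))
0.345 (array([-0.0204, -0.    , -0.0172]), array([-1.00e-04,  3.45e-01,  1.00e-04]))
0.402 (array([-0.0244, -0.    , -0.0193]), array([-1.000e-04,  4.025e-01,  1.000e-04]))
0.46 (array([-0.0284, -0.    , -0.0212]), array([-1.0e-04,  4.6e-01,  1.0e-04]))
```

View pics/c5.png

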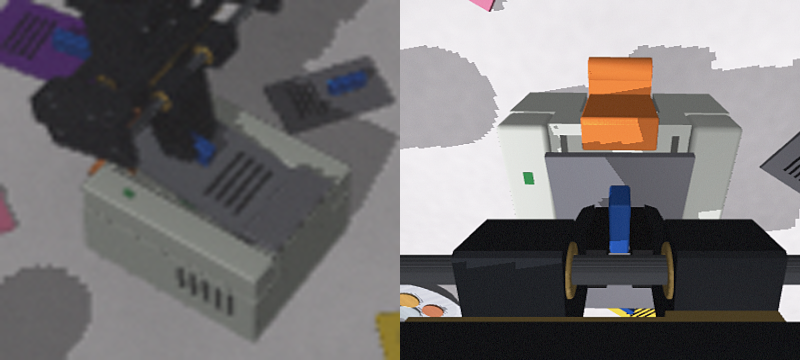

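The rib is held: the opening reads 10 mm, and the rib shows at (620,220) in the right crop. I swing the cover about the lip.

jog_arm --turn '[[0, 0.0287, 0], [0, 0.0575, 0], [0, 0.086, 0], [0, 0.115, 0], [0, 0.144, 0], [0, 0.1725, 0], [0, 0.1725, 0]]' --translation '[[-0.0015, 0, -0.0016], [-0.003, 0, -0.0033], [-0.0045, 0, -0.0049], [-0.0061, 0, -0.0065], [-0.0078, 0, -0.008], [-0.0095, 0, -0.0095], [-0.0095, 0, -0.0095]]' --grip '[1, 1, 1, 1, 1, 1, 1]'

```text
clock: 12.58
tool_pos: [0.5401, 0.0465, 0.1173]
eef_rot: [0.99, -0.133, -0.039, -0.005]
contact_force: [0.8, 0.0, -2.1]
opening: 0.107
finger_force: 25.0
```

jog_arm --turn '[[0, 0.0287, 0], [0, 0.0575, 0], [0, 0.086, 0], [0, 0.115, 0], [0, 0.144, 0], [0, 0.1725, 0], [0, 0.2, 0], [0, 0.23, 0], [0, 0.2675, 0], [0, 0.2675, 0]]' --translation '[[-0.0015, 0, -0.0016], [-0.003, 0, -0.0033], [-0.0045, 0, -0.0049], [-0.0061, 0, -0.0065], [-0.0078, 0, -0.008], [-0.0095, 0, -0.0095], [-0.0112, 0, -0.0109], [-0.013, 0, -0.0122], [-0.0153, 0, -0.0139], [-0.0153, 0, -0.0139]]' --grip '[1, 1, 1, 1, 1, 1, 1, 1, 1, 1]'

```text
clock: 13.82
tool_pos: [0.5264, 0.0503, 0.1321]
eef_rot: [0.987, -0.133, 0.093, 0.013]
contact_force: [-0.2, -0.4, -1.4]
opening: 0.109
finger_force: 25.0
```

Run:
```python
from h import *
s=r.get_state(); print(s['q'].round(2),s['opening'],s['contact_force'].round(1),s['moment'].round(2))
h=(.528,.0498,-.268)
R0=R.from_quat(s['eef_rot']);Ri=R.from_euler('z',-h[2]);t=Ri.apply(s['tool_pos']-[h[0],h[1],0])*1e3
zz=Ri.apply(R0.apply([0,0,1]));t0=np.arctan2(-zz[0],-zz[2]);print(t,t0)
sl=.6
for d in (10,20,40):print(d,goal(h,t+d*np.array([np.cos(sl),0,np.sin(sl)]),t0))
for c in ('side','wrist'):
  snap(c,c+'6')
  for n in ('cover_rib','cover','cover_tongue'):
    for d in models.place_of(c,n)[:3]:
      q=Ri.apply(d['position']-np.array([h[0],h[1],0]))*1e3
      if abs(q[1])<20 and q[2]>40: print(c,n,round(d['p'],2),q.round(1))
b=cv2.imread('pics/side6.png');w=cv2.imread('pics/wrist6.png')
cv2.imwrite('pics/c6.png',np.hstack([cv2.resize(b[180:270,270:370],None,fx=4,fy=4,interpolation=cv2.INTER_CUBIC),cv2.resize(w[:,100:500],(400,360))]))
```

```text
[-0.33  0.74  0.15  2.13 -0.14  0.11 -1.92] 0.10869779476508902 [-0.2 -0.4 -1.4] [ 0.13  0.23 -0.05]
[-1.64805253e+00  1.66280787e-02  1.32067414e+02] -0.1871986201825286
10 (array([ 0.0092,  0.    , -0.004 ]), array([0.0004, 0.    , 0.0008]))
20 (array([ 0.0183,  0.    , -0.008 ]), array([0.0004, 0.    , 0.0008]))
40 (array([ 0.0366,  0.    , -0.016 ]), array([0.0004, 0.    , 0.0008]))
side cover_rib 0.97 [  6.5   1.4 116.4]
wrist cover_rib 0.85 [  5.6   0.3 115.9]
wrist cover 0.77 [ -3.7   2.8 100.3]
```

View pics/c6.png

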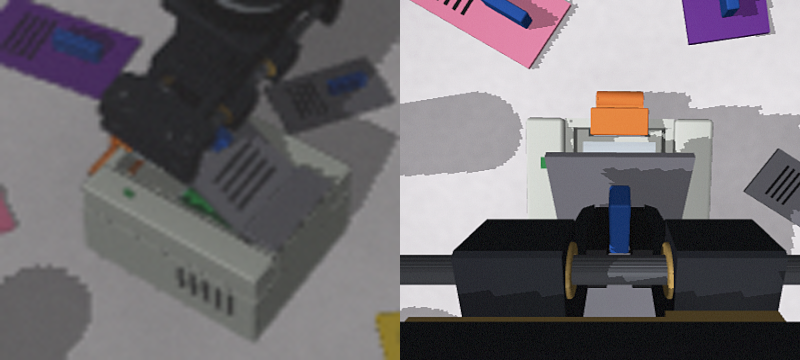

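The cover now slopes about 0.58 rad (33°), taken from the rib at (6, 116) mm in the hub frame. The side crop shows its latch end well raised and the bay open. I draw it out along its own slope.

jog_arm --turn '[[0, 0, 0], [0, 0, 0], [0, 0, 0], [0, 0, 0], [0, 0, 0], [0, 0, 0]]' --translation '[[0.0023, 0, -0.001], [0.0046, 0, -0.002], [0.0069, 0, -0.003], [0.0092, 0, -0.004], [0.0115, 0, -0.005], [0.0138, 0, -0.006]]' --grip '[1, 1, 1, 1, 1, 1]'

```text
clock: 14.98
tool_pos: [0.5392, 0.0467, 0.1409]
eef_rot: [0.987, -0.133, 0.093, 0.013]
contact_force: [0.4, 0.2, -0.8]
opening: 0.108
finger_force: 25.0
```

jog_arm --turn '[[0, 0, 0], [0, 0, 0], [0, 0, 0], [0, 0, 0], [0, 0, 0]]' --translation '[[0.006, 0, -0.003], [0.012, 0, -0.007], [0.022, 0, -0.016], [0.026, 0, -0.04], [0.026, 0, -0.07]]' --grip '[1, 1, 1, 1, 1]'

```text
clock: 15.6
tool_pos: [0.5512, 0.0431, 0.2151]
eef_rot: [0.987, -0.133, 0.093, 0.013]
contact_force: [-0.3, -0.4, -1.0]
opening: 0.108
finger_force: 25.0
```

Run:
```python
from h import *
s=r.get_state(); print(s['clock'],s['tool_pos'],s['q'].round(2),s['opening'],s['contact_force'].round(1),s['moment'].round(2))
R0=R.from_quat(s['eef_rot']);t=s['tool_pos']
for c in ('scene','side','wrist'):
  snap(c,c+'7')
  for n in ('cover_rib','cover','cover_tongue'):
    for d in models.place_of(c,n)[:4]:
      p=np.array(d['position'])
      if p[2]>.06: print(c,n,round(d['p'],2),p.round(4),(R0.inv().apply(p-t)*1e3).round(1))
  for d in models.place_of(c,'mat')[:1]: print('mat',np.round(d['position'],4),d['p'])
a=cv2.imread('pics/scene7.png');b=cv2.imread('pics/side7.png');w=cv2.imread('pics/wrist7.png')
g=lambda i:cv2.resize(i,(400,300),interpolation=cv2.INTER_CUBIC)
cv2.imwrite('pics/c7.png',np.hstack([g(b[130:265,230:410]),g(w[100:400,100:500])]))
```

```text
15.6 [0.55123832 0.0430936  0.21514424] [-0.34  0.61  0.21  2.   -0.11  0.37 -1.91] 0.10776245049973732 [-0.3 -0.4 -1. ] [0.09 0.15 0.01]
scene cover_rib 0.59 [0.5537 0.0438 0.2025] [-0.2 -1.3 12.8]
mat [ 0.4137 -0.3207 -0.0018] 0.87
side cover_rib 0.96 [0.5583 0.041  0.1986] [ 4.1  0.1 17.6]
side cover 0.79 [0.5485 0.0422 0.1751] [-9.9  1.6 38.9]
side cover_tongue 0.72 [0.4978 0.057  0.1473] [-67.    0.7  56.3]
mat [ 0.4137 -0.3222  0.0008] 0.83
wrist cover_rib 0.78 [0.5575 0.0398 0.1978] [ 3.5  1.5 18.3]
wrist cover 0.91 [0.549  0.0424 0.1775] [-9.   1.3 36.6]
```

View pics/c7.png

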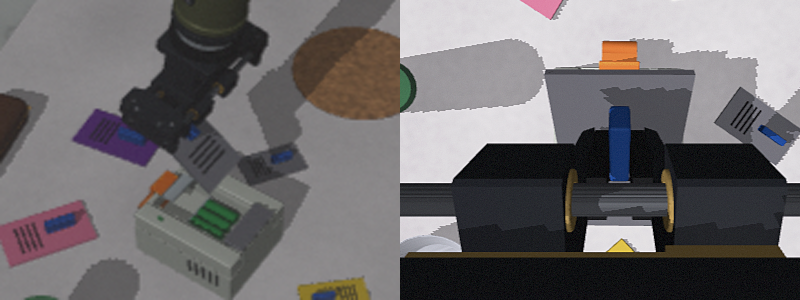

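The cover is out and held. The side crop shows it above the open bay with the batteries visible at (215,215). The mat comes out at (0.414, -0.321). I carry the cover to hover over it.

```bash
cat >> h.py <<'E'
def place(z,o=(-10,.5,37),d=.40,yaw=-1.0,m=(.4142,-.3211)):
    X=np.array([np.cos(d),0,-np.sin(d)]);Z=np.array([-np.sin(d),0,-np.cos(d)]);Y=np.cross(Z,X)
    return goal((*m,yaw),-(o[0]*X+o[1]*Y+o[2]*Z)+[0,0,z],d)
E
python3 - <<'E'
from h import *
print(place(65),place(30))
E
```

```text
(array([-0.0394,  0.4031,  0.1137]), array([ 0.0785, -0.5617,  0.7382])) (array([-0.046 ,  0.4031,  0.1481]), array([ 0.0785, -0.5617,  0.7382]))
```

jog_arm --turn '[[0.008, -0.056, 0.074], [0.016, -0.112, 0.148], [0.024, -0.168, 0.221], [0.031, -0.225, 0.295], [0.039, -0.281, 0.369], [0.047, -0.337, 0.443], [0.055, -0.393, 0.517], [0.063, -0.449, 0.591], [0.071, -0.505, 0.664], [0.0785, -0.5617, 0.7382], [0.0785, -0.5617, 0.7382], [0.0785, -0.5617, 0.7382], [0.0785, -0.5617, 0.7382]]' --translation '[[0, 0.03, 0], [-0.004, 0.07, 0.005], [-0.008, 0.11, 0.01], [-0.012, 0.15, 0.02], [-0.018, 0.2, 0.04], [-0.022, 0.24, 0.055], [-0.026, 0.28, 0.07], [-0.03, 0.32, 0.085], [-0.035, 0.36, 0.1], [-0.039, 0.39, 0.113], [-0.044, 0.403, 0.13], [-0.046, 0.403, 0.148], [-0.046, 0.403, 0.148]]' --grip '[1, 1, 1, 1, 1, 1, 1, 1, 1, 1, 1, 1, 1]'

```text
clock: 17.98
tool_pos: [0.4278, -0.3374, 0.0592]
eef_rot: [0.861, -0.468, -0.176, -0.097]
contact_force: [-0.2, 0.7, 0.4]
opening: 0.107
finger_force: 25.0
```

Run:
```python
from h import *
s=r.get_state(); print(s['clock'],s['tool_pos'],s['q'].round(2),s['opening'],s['contact_force'].round(1))
R0=R.from_quat(s['eef_rot']);t=s['tool_pos']
for c in ('scene','side','wrist'):
  snap(c,c+'8')
  for n in ('cover_rib','cover','cover_tongue','mat'):
    for d in models.place_of(c,n)[:4]:
      p=np.array(d['position'])
      if np.hypot(*(p[:2]-[.414,-.321]))<.1: print(c,n,round(d['p'],2),p.round(4),(R0.inv().apply(p-t)*1e3).round(1))
b=cv2.imread('pics/side8.png');w=cv2.imread('pics/scene8.png')
g=lambda i:cv2.resize(i,(400,300),interpolation=cv2.INTER_CUBIC)
cv2.imwrite('pics/c8.png',np.hstack([g(b[110:215,330:470]),g(w[140:230,150:270])]))
print(place(12),place(5.5))
```

```text
17.975 [ 0.42782919 -0.33739477  0.0591782 ] [ 0.59  1.04  0.14  1.58 -0.3   0.94 -1.66] 0.10729388630487949 [-0.2  0.7  0.4]
scene cover_rib 0.59 [ 0.4229 -0.3368  0.0442] [ 3.   3.8 15. ]
scene cover 0.56 [ 0.4151 -0.319   0.0271] [-8.   0.8 38.3]
scene cover_tongue 0.69 [ 0.383  -0.2696  0.0325] [-64.3   0.9  56.5]
scene mat 0.75 [ 0.4149 -0.3224  0.0007] [ 4.9  2.8 61.5]
side cover_rib 0.76 [ 0.4264 -0.3377  0.0461] [ 4.7  1.4 12.2]
side cover 0.71 [ 0.4179 -0.3236  0.0317] [-4.8  0.9 31.9]
side cover_tongue 0.75 [ 0.3819 -0.2725  0.0331] [-62.8   3.4  55.2]
side mat 0.73 [ 0.4125 -0.3234  0.0014] [ 4.2  5.4 61. ]
wrist cover_rib 0.85 [ 0.4294 -0.3363  0.0451] [ 5.5 -1.9 13. ]
wrist cover 0.94 [ 0.4173 -0.3182  0.0314] [-9.2 -1.5 34.1]
(array([0.0072, 0.0001, 0.0167]), array([-0.0003, -0.0001,  0.0001])) (array([0.0097, 0.0001, 0.0227]), array([-0.0003, -0.0001,  0.0001]))
```

View pics/c8.png

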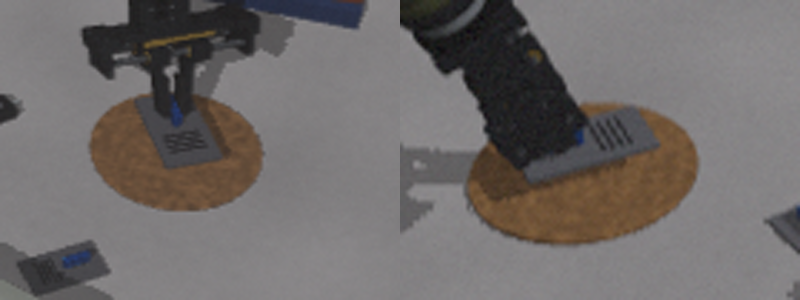

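The crops show the cover level over the mat, slots at (185,140) in the left crop, rib up and nearly centred. I lower it gently.

jog_arm --turn '[[0, 0, 0], [0, 0, 0], [0, 0, 0], [0, 0, 0], [0, 0, 0], [0, 0, 0]]' --translation '[[0.003, 0.0015, 0.007], [0.006, 0.0015, 0.014], [0.0072, 0.0015, 0.0167], [0.008, 0.0015, 0.0187], [0.0086, 0.0015, 0.02], [0.0086, 0.0015, 0.02]]' --grip '[1, 1, 1, 1, 1, 1]'

```text
clock: 19.48
tool_pos: [0.4263, -0.3415, 0.0386]
eef_rot: [0.86, -0.47, -0.174, -0.095]
contact_force: [-0.5, 1.2, -1.0]
opening: 0.111
finger_force: 25.0
```

jog_arm --turn '[[0, 0, 0], [0, 0, 0], [0, 0, 0], [0, 0, 0]]' --translation '[[0.0004, 0, 0.0009], [0.0007, 0, 0.0016], [0.0009, 0, 0.0023], [0.0009, 0, 0.0023]]' --grip '[1, 1, 1, 1]'

```text
clock: 19.98
tool_pos: [0.4262, -0.3414, 0.0361]
eef_rot: [0.86, -0.47, -0.174, -0.095]
contact_force: [-1.0, 0.2, -0.5]
opening: 0.107
finger_force: 25.0
```

jog_arm --turn '[[0, 0, 0], [0, 0, 0], [0, 0, 0], [0, 0, 0]]' --translation '[[0.0004, 0, 0.0009], [0.0008, 0, 0.0018], [0.0011, 0, 0.0025], [0.0011, 0, 0.0025]]' --grip '[1, 1, 1, 1]'

```text
clock: 20.48
tool_pos: [0.4264, -0.3416, 0.0336]
eef_rot: [0.86, -0.47, -0.174, -0.095]
contact_force: [0.5, -0.3, 1.4]
opening: 0.113
finger_force: 25.0
```

Run:
```python
from h import *
s=r.get_state(); print(s['clock'],s['tool_pos'],s['contact_force'].round(1),s['moment'].round(2))
R0=R.from_quat(s['eef_rot']);t=s['tool_pos']
print(t+R0.apply([-.0085,.0005,.036]), R0.as_euler('ZYX').round(3))
for i in range(2):
 for c in ('scene','side','wrist'):
  cams.snapshot(c)
  for n in ('cover_rib','cover','cover_tongue','mat'):
    for d in models.place_of(c,n)[:4]:
      p=np.array(d['position'])
      if np.hypot(*(p[:2]-[.414,-.321]))<.1: print(c,n,round(d['p'],2),p.round(4))
print(place(5))
```

```text
20.475 [ 0.42638752 -0.34156066  0.03361477] [ 0.5 -0.3  1.4] [-0.09 -0.1  -0.04]
[ 0.41417802 -0.32344675  0.00375988] [-1.     0.4   -3.141]
scene cover_rib 0.68 [ 0.4213 -0.337   0.0202]
scene cover 0.6 [ 0.4141 -0.3221  0.0038]
scene cover_tongue 0.88 [ 0.383  -0.2754  0.0037]
scene mat 0.88 [ 0.416  -0.3205 -0.0014]
side cover 0.74 [ 0.4118 -0.3225  0.0039]
side cover_tongue 0.82 [ 0.379  -0.271   0.0071]
side mat 0.93 [ 0.4121 -0.3195  0.0007]
wrist cover_rib 0.79 [ 0.4253 -0.3388  0.0162]
wrist cover 0.83 [ 0.4169 -0.3234  0.0061]
wrist cover_tongue 0.45 [ 0.4282 -0.3378  0.0193]
scene cover_rib 0.8 [ 0.4213 -0.3388  0.0176]
scene cover 0.87 [ 0.4102 -0.3225  0.0025]
scene cover_tongue 0.68 [ 0.3855 -0.2761  0.005 ]
scene mat 0.73 [ 0.4158 -0.3225 -0.0006]
side cover_rib 0.67 [ 0.4269 -0.3384  0.0196]
side cover 0.63 [ 0.4137 -0.323   0.004 ]
side cover_tongue 0.68 [ 0.3835 -0.2719  0.0082]
side mat 0.93 [ 0.4151 -0.3227  0.0031]
wrist cover_rib 0.75 [ 0.4271 -0.3365  0.0172]
wrist cover 0.62 [ 0.4176 -0.3214  0.0063]
wrist mat 0.62 [ 0.4158 -0.323   0.0094]
wrist mat 0.51 [ 0.4247 -0.3377  0.0176]
(array([-0.0007, -0.0013, -0.0016]), array([-0.0003, -0.0001,  0.0002]))
```

jog_arm --turn '[[0, 0, 0], [0, 0, 0], [0, 0, 0]]' --translation '[[0.0002, 0, 0.0005], [0.0004, 0, 0.001], [0.0004, 0, 0.001]]' --grip '[1, 1, 1]'

```text
clock: 22.35
tool_pos: [0.4264, -0.3415, 0.0327]
eef_rot: [0.86, -0.47, -0.174, -0.095]
contact_force: [0.5, -1.3, 6.0]
opening: 0.107
finger_force: 25.0
```

It touches with 6 N. I release it and withdraw along the fingers.

jog_arm --turn '[[0, 0, 0], [0, 0, 0], [0, 0, 0], [0, 0, 0], [0, 0, 0], [0, 0, 0], [0, 0, 0], [0, 0, 0], [0, 0, 0]]' --translation '[[-0.0002, 0, -0.0006], [-0.0002, 0, -0.0006], [-0.0002, 0, -0.0006], [-0.0002, 0, -0.0006], [0, 0, -0.01], [0, 0, -0.03], [0, 0, -0.06], [0, 0, -0.11], [0, 0, -0.11]]' --grip '[0.85, 0.7, 0.6, 0.6, 0.6, 0.6, 0.6, 0.6, 0.6]'

```text
clock: 23.48
tool_pos: [0.4516, -0.3809, 0.1374]
eef_rot: [0.861, -0.47, -0.17, -0.094]
contact_force: [0.6, 0.1, -0.6]
opening: 0.402
finger_force: 0.0
```

Run:
```python
from h import *
for c in ('scene','side','wrist'):
  snap(c,c+'9')
  for n in ('cover_rib','cover','cover_tongue','mat'):
    for d in models.place_of(c,n)[:4]:
      p=np.array(d['position'])
      if np.hypot(*(p[:2]-[.414,-.321]))<.1: print(c,n,round(d['p'],2),p.round(4))
for n in ('dish','tumbler','fob'): print(n,[np.round(d['position'],3) for d in models.place_of('side',n)[:2]])
a=cv2.imread('pics/scene9.png');b=cv2.imread('pics/wrist9.png')
cv2.imwrite('pics/c9.png',np.hstack([cv2.resize(a[120:320,150:450],(400,267)),cv2.resize(b,(400,267))]))
```

```text
scene cover_rib 0.62 [ 0.42   -0.3395  0.0187]
scene cover 0.77 [ 0.4113 -0.3203  0.0029]
scene cover_tongue 0.69 [ 0.382  -0.2735  0.0066]
scene mat 0.72 [ 0.4168 -0.3213 -0.0015]
side cover_rib 0.76 [ 0.4255 -0.3396  0.019 ]
side cover 0.92 [ 0.4126 -0.3211  0.0025]
side mat 0.6 [ 0.4155 -0.3227  0.0017]
wrist cover_rib 0.63 [ 0.4259 -0.3371  0.015 ]
wrist cover 0.79 [ 0.4152 -0.3203  0.0062]
wrist cover_tongue 0.95 [ 0.3837 -0.2721  0.0093]
dish [array([0.414, 0.303, 0.001]), array([ 0.382, -0.271,  0.009])]
tumbler [array([ 0.637,  0.287, -0.002])]
fob [array([ 0.639, -0.303, -0.001])]
```

View pics/c9.png

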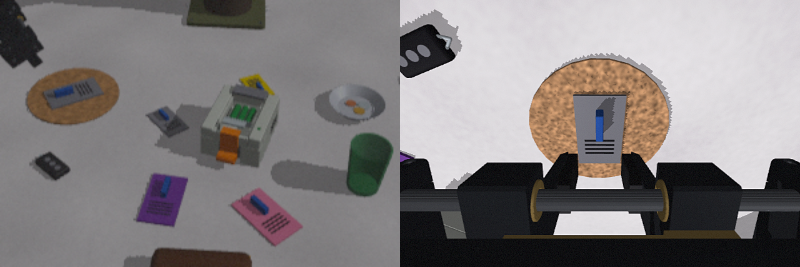

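The cover lies flat on the mat with its rib up: (73,92) in the left view, (600,130) in the right one. It is centred to within about 2 mm, the dish, tumbler and fob have not moved, and the gripper is clear.

```bash
python3 -c "
from plant import r
print(r.finish_job())"
```

```text
the job is handed in; nothing more can be done
None
```

The battery cover is off the hub and lying flat, rib upward, within about 2 mm of the cork mat's centre. The coin dish, tumbler and car fob were not disturbed, and the job was handed in at about 24 s; no verdict was shown.

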